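# Snap a spare fuse into the empty clips of a fuse holder

## Task

Take the long spare fuse from the plywood tray, lay it across the empty pair of spring clips on the aluminium plate and press it straight down until both ends snap fully home, then stop pushing and let go. Leave the short fuse in the tray, and do not lean hard on the holder.

Things in the scene. Friction and masses are not known exactly. Their poses are not given: they have to be found in the camera images.
- long_fuse_mid (a point): Centre of the long fuse to be fitted: white ceramic tube, steel end caps, 24 mm diameter, 150 mm long, about 110 g, level; x axis along the tube, ends alike. It starts in one of two rests of a plywood tray, its axis 42 mm above the bench, 30 mm above the tray floor. The rests carry the tube 28 to 40 mm either side of its middle; the middle is free to grip from above.
- clip_seat (a point): Centre that the long fuse has once home in the empty holder, 48 mm above the bench; x axis along the holder, as the fuse must lie. Copper spring clips 57 mm either side, 12 mm wide, flared mouths 40 mm wide and 70 mm above the bench; low between them, room for fingers. First touch 19 mm above the seat, peak 10 to 20 N at 10 mm, drops home from about 4 mm on to a hard stop.
- short_fuse_mid (a point): Centre of the short spare fuse in the tray's other rest, 90 mm beside the long one and parallel: same look and 24 mm diameter, only 86 mm long. Not wanted; it stays in its rest. x axis along the tube.
- full_seat (a point): Centre of the long fuse that already sits in the other, identical holder on the same plate (holders parallel, 100 mm between their axes; the empty one may be on either side). A grey plastic foot 190 x 60 mm each. Fixed; nothing to do there. x axis along the fuse.
Not all that is in view belongs to the job. Leave any yellow look-alike of the part that bears long_fuse_mid alone.

How it is judged:
By the outcome, as a careful person would: the job done as asked, in the order asked, and still so for the second after the job is handed in, with the robot touching nothing.
It also fails if it takes over 42 s, if anything falls off the work surface, if the arm or the gripper's body presses on something with over 40 N, if the wrist force passes 120 N, or if a joint passes its speed limit or range.

## Robot

A 6-joint arm with a two-finger parallel gripper is mounted at the origin on the work surface. World frame = base frame: x ahead of the robot, y to its left, z up, the work surface at z = 0. Lengths are in m, angles in rad, forces in N, time in s.
With the tool pointing down it reaches from about 0.325 to 0.775 m from the base axis. Payload 9.3 kg.
Tool frame: the origin (TCP) lies at the very end of the fingers, on their centre line; the grasp point (between the pads) lies 19 mm behind it; z points along the fingers, y is the direction in which the jaws open and shut (so a half turn about z gives the same grasp; the last joint's range is limited). The gripper opens to 85 mm and grips with 20 to 120 N. Pads are 22 mm wide; open, the fingers measure 114 mm over their backs; the gripper's body (76 mm by 85 mm) begins 54 mm behind the grasp point. The pads swing forward as they close: fully open they stand 13 mm farther back than shut.
Start: joints at [1.045, 0.259, 0.021, 1.334, 0, 1.418], TCP at [0.2, 0.512, 0.208] pointing down, gripper open.
Joint ranges: [-3.04, 3.04], [-0.91, 1.82], [-1.04, 1.36], [-1.92, 1.95], [-1.52, 1.45], [-3.14, 3.14]. Speed limits (rad/s): [2.22, 2.22, 2.79, 3.14, 3.14, 3.14].

## Interface

Orientations are given as a 3x3 rotation matrix whose columns are the frame's x, y, z axes.
In Python, from workcell import readout, get_image, camera_model, ctrl gives the robot as it stands.
- The arm moves only by the shell command python3 -m creep 'ROWS' [OPENING] [FORCE]. ROWS is JSON, a list that holds one entry, the list of rows, each a list of 4 numbers: the shift along the tool's x, y, z in m, then the turn about the tool's z in degrees. A call has 1 to 12 rows; each row shifts and turns the commanded pose from where the row before left it, along the tool's axes as they then stand; what a row does not reach is not made up. A row lasts 1/12 s, in which the tool goes at most 41.7 mm and 7.16 degrees, less where a joint would pass 70% of its speed; a pose out of reach is approached as far as the arm can. A call with a gripper value outside its range is refused whole. OPENING is the opening, from 0 (shut) to 1 (fully open), set as the call begins (- or left out, the last holds). The fingers move at their own pace and stop on an object; FORCE is the grip in N (left out, the last holds). Time passes only in rows, so rows that do not move let the fingers close. It gives the time, the measured TCP pose, the force and the opening at its end, in the units of the state.
- readout.get_obs(): the state, without advancing time (a new reading comes with each control period).
- get_image(name): name is "scene" or "top" or "wrist"; returns the picture (420x560x3 uint8, red, green, blue); there is no depth.
- camera_model(name): a dict with "camera_matrix" (3x3 intrinsics, pixels), "R" (3x3) and "t" (3): a world point X has camera coordinates R X + t. Camera axes: x right, y down, z forward; pixel columns grow to the right and rows downward; lengths in m; the calibration is good to about 2 mm. A picture is of the moment at which its call begins: read the wrist's pose just before it. camera_model takes no time and is no camera call; for the wrist camera it gives the pose at the moment of the call.
- ctrl.hand_in(): hands the job in, once; it reports no verdict.
The state is a dict: "clock": time; "qpos": joint angles; "joint_vel": joint speeds; "tau": joint torques, N m; "ee_pos": TCP position; "eef_rot": TCP orientation; "wrist_force": force on the tool from outside, world axes, zero at the start; "ft_torque": the same for the moment, N m; "width": opening from 0.0 (shut) to 1.0 (fully open).
Only numpy, scipy, OpenCV 4.12 (cv2) and the standard library are available. Lean on these libraries where they do the work, as an engineer would, in place of code of your own. Each camera call takes 0.05 s, during which the arm holds its last target.

## Working session

There is one attempt and no reset: what is moved stays moved. The work goes in short steps, Python scripts to look and compute and a shell command to move; the robot and the scene stay as the last step left them, time stands still between calls to the robot, and variables do not carry over. Pictures are saved under pics/ and viewed, and the job is handed in when it is done.

```bash
mkdir -p pics; ls
python3 - <<'E'
from workcell import readout,get_image,camera_model,ctrl
import cv2,numpy as np
for n in("top","scene"):
    im=get_image(n);cv2.imwrite(f"pics/{n}0.png",im[:,:,::-1]);m=camera_model(n);print(n,np.round(m["camera_matrix"],1).tolist(),np.round(-m["R"].T@m["t"],3))
o=readout.get_obs();print(o["clock"],o["ee_pos"],o["eef_rot"],o["width"],o["wrist_force"])
E
```

```text
pics
top [[490.2, 0.0, 273.5], [0.0, 490.2, 211.5], [0.0, 0.0, 1.0]] [0.285 0.021 1.325]
scene [[408.7, 0.0, 278.0], [0.0, 408.7, 215.0], [0.0, 0.0, 1.0]] [0.936 0.537 0.63 ]
0.1 [0.20019608 0.51197298 0.20763067] [[-9.31323239e-01  3.64193191e-01 -5.86916737e-04]
 [ 3.64193626e-01  9.31322668e-01 -1.04479626e-03]
 [ 1.66101176e-04 -1.18679437e-03 -9.99999282e-01]] 1.0032924449769969 [-0.27649093  0.48505222 -0.06254087]
```

View pics/top0.png

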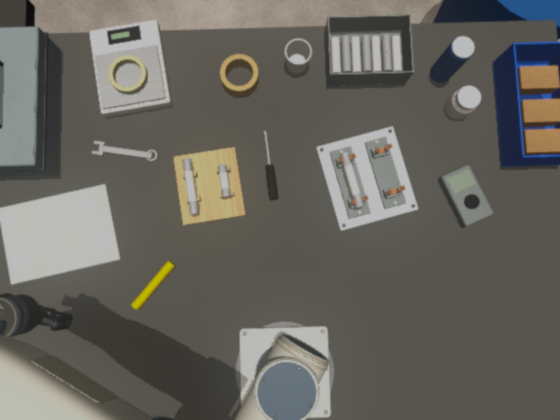

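View pics/scene0.png

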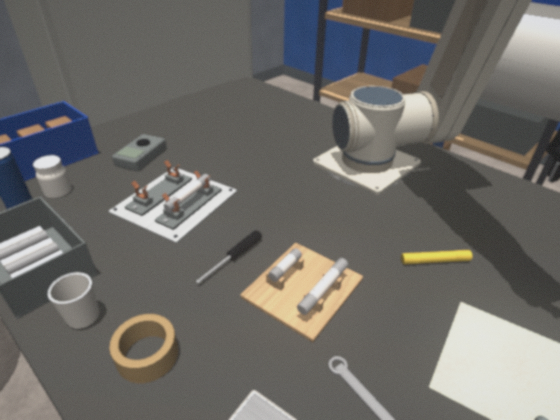

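The tray holds two candidates: the long fuse at top (191,186) and the short one at (225,181). The yellow stick at (153,286) is the look-alike. The full holder is at (350,180), and the empty one is at (386,168) with clips at (381,149) and (392,190). I'll enlarge this area to confirm and measure.

```bash
cat > h.py <<'E'
import numpy as np,cv2
from workcell import readout,get_image,camera_model,ctrl
def ray(m,uv,z):
    d=np.linalg.inv(m["camera_matrix"])@np.array([uv[0],uv[1],1.]); R=np.array(m["R"]);t=np.array(m["t"])
    c=-R.T@t; d=R.T@d; return c+d*(z-c[2])/d[2]
def proj(m,X):
    p=np.array(m["R"])@np.asarray(X)+np.array(m["t"]); p=np.array(m["camera_matrix"])@p; return p[:2]/p[2]
def snap(n,f):
    m=camera_model(n); im=get_image(n)[:,:,::-1].copy(); cv2.imwrite(f"pics/{f}.png",im); return im,m
E
python3 - <<'E'
from h import *
im=cv2.imread("pics/top0.png");m=camera_model("top")
hsv=cv2.cvtColor(im,cv2.COLOR_BGR2HSV)
def blobs(mask,x0,y0,x1,y1,amin):
    k=np.zeros_like(mask);k[y0:y1,x0:x1]=mask[y0:y1,x0:x1]
    n,l,s,c=cv2.connectedComponentsWithStats(k)
    return [(i,s[i],c[i],l) for i in range(1,n) if s[i][4]>=amin]
mk=(hsv[:,:,1]<70).astype(np.uint8)*255
for i,s,c,l in blobs(mk,178,152,240,220,60):
    pts=np.argwhere(l==i)[:,::-1].astype(np.float32);r=cv2.minAreaRect(pts)
    ctr=np.array(r[0]);b=cv2.boxPoints(r);w=[ray(m,p,.042)for p in b];X=ray(m,ctr,.042)
    e=(b[1]-b[0],b[2]-b[1]);e=max(e,key=np.linalg.norm);a=ray(m,ctr+e/2,.042)-ray(m,ctr-e/2,.042)
    print("tray",s[:5],r,X.round(4),np.degrees(np.arctan2(a[1],a[0])),np.linalg.norm(a))
mo=cv2.inRange(hsv,(3,110,60),(16,255,255))
for i,s,c,l in blobs(mo,320,130,415,225,5): print("cu",s,c,ray(m,c,.06).round(4))
a=cv2.resize(im[140:235,165:250],None,fx=4,fy=4,interpolation=2);b=cv2.resize(im[120:235,310:420],None,fx=3.3,fy=3.3,interpolation=2)[:380]
cv2.imwrite("pics/crop0.png",np.hstack([a[:379],b[:379]]))
E
```

```text
tray [183 158  16  57 516] ((190.03790283203125, 185.91934204101562), (57.012184143066406, 9.296002388000488), 81.46923065185547) [0.4936 0.235  0.042 ] -172.19446058433735 0.15291620302810383
tray [218 164  13  34 298] ((223.6899871826172, 180.32998657226562), (33.37544631958008, 9.192388534545898), 81.8698959350586) [0.5061 0.1458 0.042 ] -172.9979848482058 0.08962761655426733
cu [386 145   5   5  16] [387.6875 146.875 ] [ 0.5799 -0.289   0.06  ]
cu [376 148   9   5  32] [379.96875 150.09375] [ 0.5719 -0.2683  0.06  ]
cu [350 155   5   4  15] [351.66666667 156.46666667] [ 0.5569 -0.1931  0.06  ]
cu [339 158   4   4  11] [340.63636364 159.45454545] [ 0.5498 -0.1638  0.06  ]
cu [398 187   6   4  17] [400.47058824 188.29411765] [ 0.4689 -0.3165  0.06  ]
cu [389 189   8   5  30] [392.36666667 191.13333333] [ 0.4621 -0.295   0.06  ]
cu [363 197   4   4  12] [364.33333333 198.33333333] [ 0.4452 -0.221   0.06  ]
cu [352 200   3   4  11] [352.90909091 201.36363636] [ 0.4381 -0.191   0.06  ]
```

View pics/crop0.png

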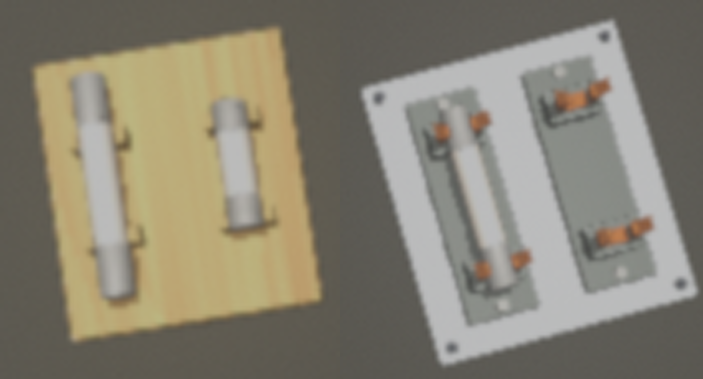

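Confirmed. The left part in the tray is the long fuse (about 153 mm measured), and the right-hand holder is the empty one. Next I move above the fuse.

```bash
python3 -m creep '[[[-0.031,-0.0126,0,0],[-0.031,-0.0126,0,0],[-0.031,-0.0126,0,0],[-0.031,-0.0126,0,0],[-0.031,-0.0126,0,0],[-0.031,-0.0126,0,0],[-0.031,-0.0126,0,0],[-0.031,-0.0126,0,0],[-0.031,-0.0126,0,0],[-0.031,-0.0126,0,0],[-0.031,-0.0126,0,0],[-0.031,-0.0126,0,0]]]' 1
python3 -m creep '[[[0,0,0,-5],[0,0,0,-5],[0,0,0,-5],[0,0,0,-5],[0,0,0,-5],[0,0,0,-4.1],[0,0,0,0],[0,0,0,0]]]'
python3 - <<'E'
from h import *
im,m=snap("wrist","w1"); o=readout.get_obs();print(o["clock"],o["ee_pos"],o["eef_rot"].round(4) if hasattr(o["eef_rot"],'round') else o["eef_rot"],o["qpos"],-np.array(m["R"]).T@m["t"]); print(proj(m,[.4936,.235,.042]))
E
```

```text
clock: 1.1
ee_pos: [0.4926, 0.2345, 0.2079]
eef_rot: [[-0.931, 0.364, -0.001], [0.364, 0.931, -0.0], [0.0, -0.0, -1.0]]
wrist_force: [0.5, 0.3, 0.2]
width: 0.999
clock: 1.77
ee_pos: [0.4916, 0.2359, 0.2079]
eef_rot: [[-0.991, -0.132, -0.001], [-0.132, 0.991, -0.0], [0.001, -0.0, -1.0]]
wrist_force: [-0.7, 0.3, -0.0]
width: 1.0
1.8167 [0.49160095 0.23588986 0.20797668] [[-9.912e-01 -1.322e-01 -4.000e-04]
 [-1.322e-01  9.912e-01 -1.000e-04]
 [ 4.000e-04 -1.000e-04 -1.000e+00]] [ 2.93471389e-01  2.50857886e-01  1.03503368e-02  1.33072723e+00
 -1.36010617e-05  1.60918881e-01] [0.40805945 0.22503218 0.37301869]
[284.47255268 183.61142102]
```

View pics/w1.png

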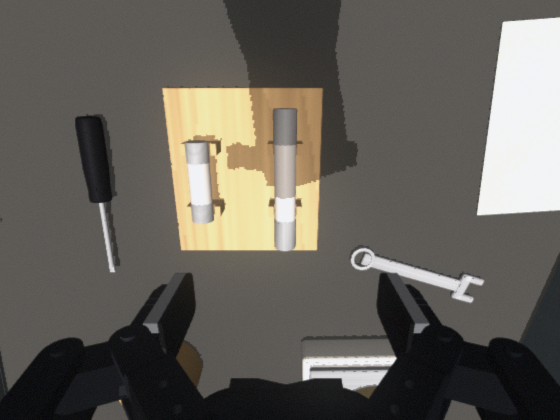

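The wrist view shows the long fuse upright from (285,108) to (285,250), and the short one left at (200,182). Now I measure it.

Run:
```python
from h import *
im=cv2.imread("pics/w1.png");m=camera_model("wrist")
hsv=cv2.cvtColor(im,cv2.COLOR_BGR2HSV)
L=[];R=[];C=[]
for r in range(116,246,3):
    row=hsv[r,240:325,1]; idx=np.where(row<75)[0]
    if r<135 or r in range(195,215): pass
    idx=idx[(idx+240>265)&(idx+240<305)]
    if len(idx)>10:
        C.append((r,(idx.min()+idx.max())/2+240,len(idx)))
print([(r,c,n) for r,c,n in C])
C=np.array([c for c in C if abs(c[2]-22)<4]); k=np.polyfit(C[:,0],C[:,1],1); print(k)
P=[ray(m,(np.polyval(k,v),v),.042) for v in (109,180,250)]
d=P[0]-P[2];print(np.array(P).round(4),np.degrees(np.arctan2(d[1],d[0])),np.linalg.norm(d))
for v in(109,250): print(ray(m,(np.polyval(k,v),v),.054).round(4))
cv2.imwrite("pics/w1c.png",cv2.resize(im[95:265,160:330],None,fx=3.4,fy=3.4))
```

```text
[(116, np.float64(284.5), 24), (119, np.float64(284.5), 24), (122, np.float64(284.5), 24), (125, np.float64(285.0), 23), (128, np.float64(284.5), 24), (131, np.float64(284.5), 24), (134, np.float64(285.0), 23), (137, np.float64(284.5), 24), (140, np.float64(284.5), 24), (143, np.float64(285.0), 23), (146, np.float64(284.5), 22), (149, np.float64(284.5), 22), (152, np.float64(284.5), 22), (155, np.float64(284.5), 22), (158, np.float64(284.5), 22), (161, np.float64(284.5), 22), (164, np.float64(284.5), 22), (167, np.float64(284.5), 22), (170, np.float64(284.5), 22), (173, np.float64(284.5), 22), (176, np.float64(284.5), 22), (179, np.float64(284.5), 22), (182, np.float64(280.5), 22), (185, np.float64(284.5), 22), (188, np.float64(283.5), 30), (191, np.float64(283.5), 31), (194, np.float64(283.5), 31), (197, np.float64(282.5), 26), (200, np.float64(284.5), 26), (203, np.float64(280.5), 24), (206, np.float64(280.5), 24), (209, np.float64(280.5), 23), (212, np.float64(280.5), 24), (215, np.float64(280.5), 23), (218, np.float64(283.5), 28), (221, np.float64(280.5), 28), (224, np.float64(280.5), 27), (227, np.float64(280.5), 27), (230, np.float64(280.5), 27), (233, np.float64(285.0), 29), (236, np.float64(280.5), 27), (239, np.float64(280.5), 27), (242, np.float64(280.5), 28), (245, np.float64(280.5), 27)]
[-4.44619654e-02  2.90864116e+02]
[[0.4187 0.2267 0.042 ]
 [0.49   0.2328 0.042 ]
 [0.5714 0.2399 0.042 ]] -175.04797940092732 0.15327853280515488
[0.4183 0.2266 0.054 ]
[0.5655 0.2393 0.054 ]
```

View pics/w1c.png

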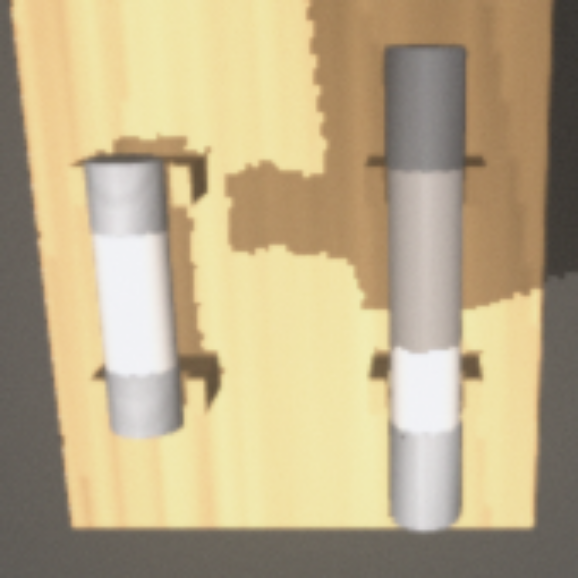

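Run:
```python
from h import *
m=camera_model("wrist");o=readout.get_obs();R=np.array(o["eef_rot"]);p=np.array(o["ee_pos"])
a=ray(m,(285.4,120),.042);b=ray(m,(285.0,236),.042)
d=b-a;print(a,b,np.degrees(np.arctan2(d[1],d[0])))
c=a+d*(.493-a[0])/d[0];print(c,"shift tool",R.T@(c-p)); print("tool x ang",np.degrees(np.arctan2(-R[1,0],-R[0,0])))
```

```text
[0.42910282 0.22742708 0.042     ] [0.55342306 0.24351773 0.042     ] 7.374738274781401
[0.493      0.23569723 0.042     ] shift tool [-0.00143279 -0.00036195  0.16597611]
tool x ang 7.59469841073252
```

```bash
python3 -m creep '[[[-0.0014,-0.0004,0.03,0],[0,0,0.035,0],[0,0,0.035,0],[0,0,0.03,0],[0,0,0.02,0],[0,0,0.015,0],[0,0,0.012,0],[0,0,0.008,0],[0,0,0,0],[0,0,0,0]]]' 0.65
python3 -m creep '[[[0,0,0,0],[0,0,0,0],[0,0,0,0],[0,0,0,0],[0,0,0,0],[0,0,0,0]]]' 0 60
```

```text
clock: 2.65
ee_pos: [0.4932, 0.2357, 0.0233]
eef_rot: [[-0.991, -0.134, -0.0], [-0.134, 0.991, -0.0], [0.0, -0.0, -1.0]]
wrist_force: [-0.2, 0.3, 0.5]
width: 0.65
clock: 3.15
ee_pos: [0.4938, 0.2355, 0.0244]
eef_rot: [[-0.991, -0.134, 0.002], [-0.134, 0.991, -0.0], [-0.002, -0.001, -1.0]]
wrist_force: [-1.2, -2.8, 7.0]
width: 0.193
```

```bash
python3 -m creep '[[[0,0,0,0],[0,0,0,0]]]'
python3 - <<'E'
from h import *
snap("wrist","w2")
E
```

```text
clock: 3.32
ee_pos: [0.4938, 0.2355, 0.0244]
eef_rot: [[-0.991, -0.134, 0.002], [-0.134, 0.991, -0.0], [-0.002, -0.001, -1.0]]
wrist_force: [-1.4, -2.1, 7.6]
width: 0.19
```

View pics/w2.png

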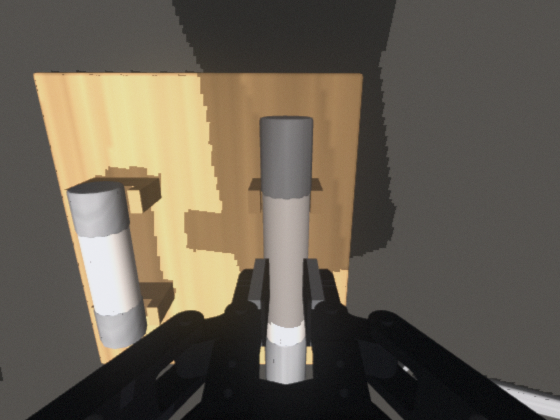

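The opening settled at 0.19, less than the 24 mm tube should give, and there is upward force on the tool. That may mean the pads are biting above the axis, so I'll regrip a few mm lower and compare.

```bash
python3 -m creep '[[[0,0,0,0],[0,0,0,0],[0,0,0,0],[0,0,0.005,0],[0,0,0,0]]]' 0.5
python3 -m creep '[[[0,0,0,0],[0,0,0,0],[0,0,0,0],[0,0,0,0],[0,0,0,0],[0,0,0,0]]]' 0 60
```

```text
clock: 3.78
ee_pos: [0.4927, 0.2356, 0.0173]
eef_rot: [[-0.991, -0.135, -0.001], [-0.135, 0.991, -0.0], [0.001, -0.0, -1.0]]
wrist_force: [0.2, 0.0, -0.1]
width: 0.499
clock: 4.28
ee_pos: [0.4931, 0.2358, 0.0183]
eef_rot: [[-0.991, -0.135, 0.0], [-0.135, 0.991, 0.0], [-0.0, 0.0, -1.0]]
wrist_force: [-1.7, 0.4, 2.1]
width: 0.246
```

```bash
python3 -m creep '[[[0,0,0,0],[0,0,0,0],[0,0,-0.005,0],[0,0,-0.01,0],[0,0,-0.02,0],[0,0,-0.03,0],[0,0,-0.035,0],[0,0,-0.03,0],[0,0,-0.02,0],[0,0,0,0],[0,0,0,0]]]' 0 100
python3 - <<'E'
from h import *
snap("wrist","w3")
E
```

```text
clock: 5.2
ee_pos: [0.4936, 0.2358, 0.1696]
eef_rot: [[-0.991, -0.135, 0.002], [-0.135, 0.991, 0.001], [-0.003, 0.0, -1.0]]
wrist_force: [0.5, -0.7, -2.0]
width: 0.23
```

View pics/w3.png

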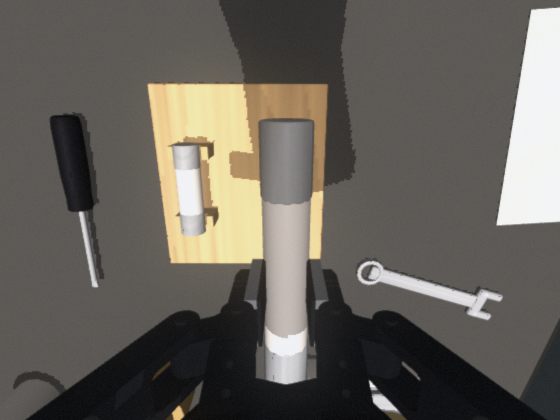

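The fuse is held and the short one is still at (188,190) in its rest. Next I measure the holder from the first top image and the scene image.

Run:
```python
from h import *
im=cv2.imread("pics/top0.png");m=camera_model("top")
hsv=cv2.cvtColor(im,cv2.COLOR_BGR2HSV)
c=im[120:235,310:420]
cv2.imwrite("pics/c1.png",cv2.resize(c,None,fx=5.2,fy=5.2,interpolation=cv2.INTER_CUBIC))
s=cv2.imread("pics/scene0.png")
cv2.imwrite("pics/c2.png",cv2.resize(s[150:245,100:245],None,fx=5.4,fy=5.4,interpolation=cv2.INTER_CUBIC))
# plate
mk=((hsv[:,:,1]<25)&(hsv[:,:,2]>150)).astype(np.uint8);k=np.zeros_like(mk);k[122:234,312:422]=mk[122:234,312:422]
pts=np.argwhere(k)[:,::-1].astype(np.float32);r=cv2.minAreaRect(pts);print(r)
b=np.array([ray(m,p,.006) for p in cv2.boxPoints(r)]);print(b.round(4),b.mean(0),np.linalg.norm(b[1]-b[0]),np.linalg.norm(b[2]-b[1]))
```

```text
((366.9056701660156, 177.66983032226562), (87.49866485595703, 80.49327850341797), 74.05460357666016)
[[ 0.5986 -0.1061  0.006 ]
 [ 0.6548 -0.3218  0.006 ]
 [ 0.4198 -0.3743  0.006 ]
 [ 0.3658 -0.1622  0.006 ]] [ 0.50972919 -0.24110382  0.006     ] 0.22286630831231352 0.24079248918244828
```

View pics/c1.png

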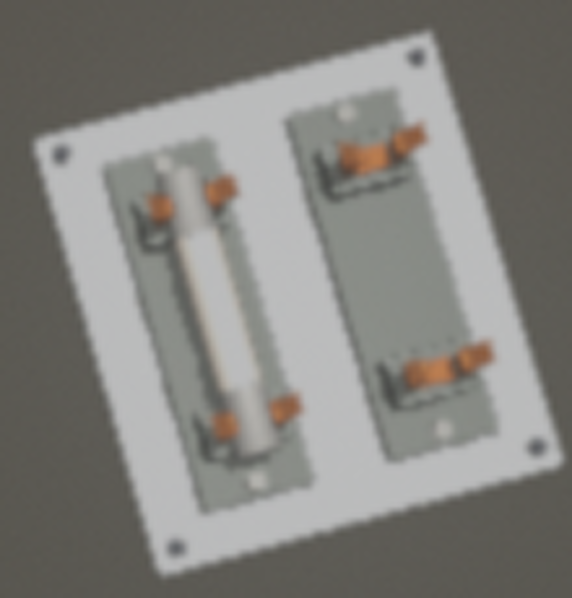

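View pics/c2.png

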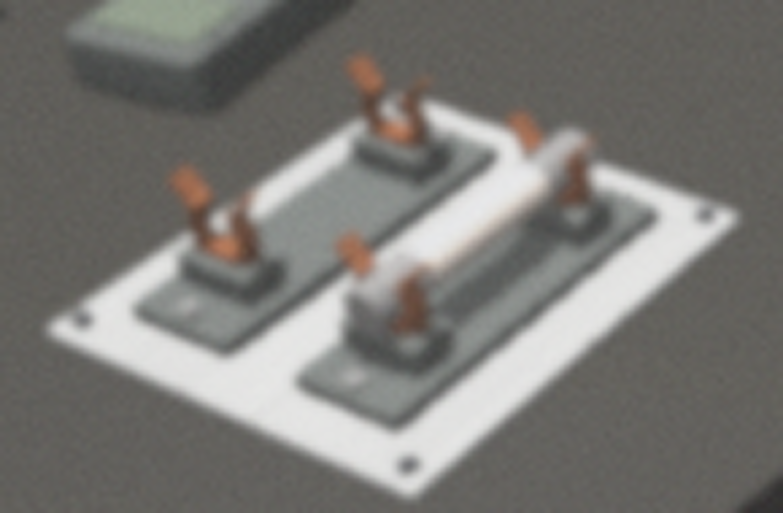

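Run:
```python
from h import *
m=camera_model("top")
f=lambda p:(p[0]+.5)/5.2-.5+np.array(0)
def px(x,y): return ((x+.5)/5.2-.5+310,(y+.5)/5.2-.5+120)
def show(n,P,z):
    W=np.array([ray(m,px(*p),z) for p in P]);print(n,W.round(4).tolist(),W.mean(0).round(4));return W
def ang(v): return np.degrees(np.arctan2(v[1],v[0]))
E=show("emptyfoot",[(285,117),(397,88),(497,433),(388,462)],.014)
print(ang(E[0]-E[3]),ang(E[1]-E[2]),np.linalg.norm(E[0]-E[3]),np.linalg.norm(E[1]-E[0]))
F=show("fullfoot",[(102,165),(212,137),(315,482),(205,513)],.014)
print(ang(F[0]-F[3]),ang(F[1]-F[2]),np.linalg.norm(F[0]-F[3]),np.linalg.norm(F[1]-F[0]))
A=show("fullfuse",[(183,170),(256,450)],.055);print(ang(A[0]-A[1]),np.linalg.norm(A[0]-A[1]))
s=show("screwE",[(347,112),(446,430)],.014);print(ang(s[0]-s[1]))
s=show("screwF",[(165,162),(258,480)],.014);print(ang(s[0]-s[1]))
s=show("mounts",[(417,57),(537,447),(176,548),(62,153)],.006);print(ang(s[0]-s[1]),ang(s[3]-s[2]))
t=np.radians(13.7);print("from full:",A.mean(0)[:2]+.1*np.array([np.sin(t),-np.cos(t)]))
```

```text
emptyfoot [[0.6057, -0.2374, 0.014], [0.6196, -0.297, 0.014], [0.4356, -0.3393, 0.014], [0.4221, -0.282, 0.014]] [ 0.5208 -0.2889  0.014 ]
13.658262452228582 12.939523808335128 0.18894073567937186 0.06120250590445633
fullfoot [[0.5828, -0.1403, 0.014], [0.5961, -0.1986, 0.014], [0.4128, -0.2437, 0.014], [0.3983, -0.1862, 0.014]] [ 0.4975 -0.1922  0.014 ]
13.952415112600416 13.829932541087757 0.1900660396187379 0.059795017031532706
fullfuse [[0.5697, -0.1763, 0.055], [0.4258, -0.2067, 0.055]] [ 0.4977 -0.1915  0.055 ]
11.919615412084969 0.14713851090958416
screwE [[0.6075, -0.2701, 0.014], [0.4379, -0.3129, 0.014]] [ 0.5227 -0.2915  0.014 ]
14.185868105625836
screwF [[0.5834, -0.1734, 0.014], [0.4147, -0.2143, 0.014]] [ 0.4991 -0.1939  0.014 ]
13.629363425519168
mounts [[0.6381, -0.3104, 0.006], [0.4286, -0.3619, 0.006], [0.3812, -0.1716, 0.006], [0.5916, -0.1205, 0.006]] [ 0.5099 -0.2411  0.006 ]
13.808444007151387 13.646522919709538
from full: [ 0.52142286 -0.28862539]
```

```bash
python3 -m creep '[[[0.0015,-0.0187,0,0],[0.0031,-0.0374,0,0],[0.0031,-0.0374,0,0],[0.0031,-0.0374,0,0],[0.0031,-0.0374,0,0],[0.0031,-0.0374,0,0],[0.0031,-0.0374,0,0],[0.0031,-0.0374,0,0],[0.0031,-0.0374,0,0],[0.0031,-0.0374,0,0],[0.0031,-0.0374,0,0],[0.0031,-0.0374,0,0]]]'
python3 -m creep '[[[0.0031,-0.0374,0,0],[0.0031,-0.0374,0,0],[0.0015,-0.0187,0,0],[0,0,0,-3],[0,0,0,-2.9],[0,0,0,0],[0,0,0,0],[0,0,0,0]]]'
python3 - <<'E'
from h import *
snap("wrist","w4");snap("top","t4");snap("scene","s4")
a=cv2.imread("pics/w4.png")
t=cv2.resize(cv2.imread("pics/t4.png")[120:235,310:420],None,fx=3.65,fy=3.65,interpolation=2)[:420]
cv2.imwrite("pics/w4t.png",np.hstack([a,t])[:, :800] if a.shape[1]+t.shape[1]<=800 else cv2.resize(np.hstack([a,t[:,:]])[:,:],(800,int(420*800/(560+t.shape[1])))))
o=readout.get_obs();print(o["ee_pos"],o["clock"],o["wrist_force"],proj(camera_model("wrist"),[.5215,-.289,.048]))
E
```

```text
clock: 6.25
ee_pos: [0.5148, -0.1968, 0.1668]
eef_rot: [[-0.991, -0.134, -0.002], [-0.134, 0.991, 0.001], [0.002, 0.002, -1.0]]
wrist_force: [0.5, 0.1, -1.5]
width: 0.226
clock: 6.92
ee_pos: [0.5206, -0.2884, 0.1676]
eef_rot: [[-0.972, -0.235, -0.001], [-0.235, 0.972, 0.001], [0.001, 0.001, -1.0]]
wrist_force: [-0.7, 0.5, -1.0]
width: 0.225
[ 0.5207962  -0.28849552  0.16813562] 7.0667 [ 0.2270606   0.42525655 -0.94010585] [284.75551613 194.68188447]
```

View pics/w4.png

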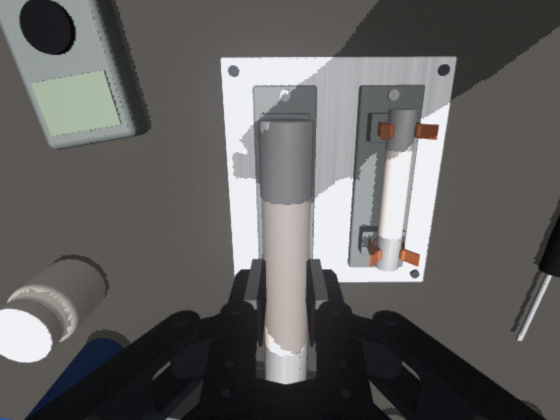

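View pics/t4.png

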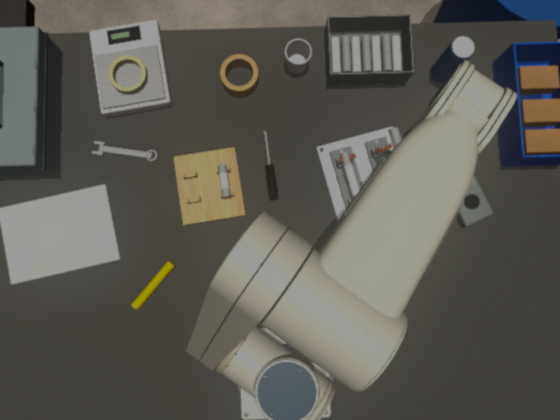

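View pics/s4.png

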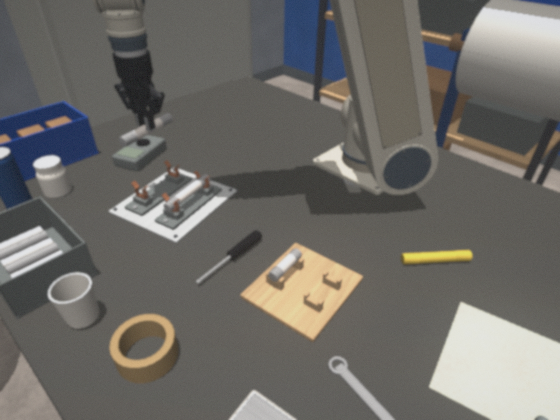

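Run:
```python
from h import *
im=cv2.imread("pics/w4.png")
cv2.imwrite("pics/w4c.png",cv2.resize(im[50:300,215:465],None,fx=2.4,fy=2.4,interpolation=2))
m=camera_model("wrist");o=readout.get_obs();R=np.array(o["eef_rot"]);p=np.array(o["ee_pos"])
for n,uv,z in [("screw",(285,96),.014),("footmid95",(286,95),.014),("fuse end",(286.5,130),p[2]+.024),("fuse 200",(286.3,200),p[2]+.024),("fuse 375",(285.5,350),p[2]+.024),("end top",(286.5,118.5),p[2]+.036),("fullscrew",(394,95),.014)]:
    X=ray(m,uv,z);print(n,X.round(4),"tool",(R.T@(X-p)).round(4))
print("seat tool",R.T@(np.array([.5215,-.289,.048])-p))
# slice rows edges
g=cv2.cvtColor(im,cv2.COLOR_BGR2GRAY).astype(int)
for v in (88,92,96,100): print(v,g[v,245:325:2].tolist())
```

```text
screw [ 0.4379 -0.3091  0.014 ] tool [ 0.0854 -0.0005  0.1541]
footmid95 [ 0.4368 -0.3084  0.014 ] tool [0.0863 0.0005 0.1541]
fuse end [ 0.4516 -0.3047  0.1921] tool [ 0.0711  0.0006 -0.024 ]
fuse 200 [ 0.482  -0.2974  0.1921] tool [ 0.0398  0.0005 -0.024 ]
fuse 375 [ 0.5654 -0.2775  0.1921] tool [-0.0459  0.0001 -0.024 ]
end top [ 0.4463 -0.306   0.2041] tool [ 0.0765  0.0006 -0.036 ]
fullscrew [ 0.413  -0.2104  0.014 ] tool [0.0863 0.1013 0.1542]
seat tool [-0.00057579 -0.00066772  0.12013551]
88 [241, 240, 240, 237, 159, 171, 175, 174, 175, 174, 174, 174, 174, 173, 174, 174, 175, 171, 174, 176, 146, 169, 171, 175, 167, 157, 108, 105, 104, 109, 106, 104, 103, 106, 103, 100, 147, 176, 180, 179]
92 [240, 240, 239, 236, 152, 174, 175, 176, 175, 175, 176, 175, 175, 176, 176, 174, 174, 178, 229, 233, 233, 234, 149, 114, 106, 105, 106, 106, 104, 106, 106, 103, 105, 103, 106, 97, 163, 177, 178, 175]
96 [239, 240, 240, 239, 164, 174, 174, 175, 174, 175, 176, 176, 174, 176, 175, 176, 174, 201, 182, 147, 149, 148, 146, 110, 104, 105, 105, 106, 108, 105, 108, 104, 104, 103, 105, 98, 164, 178, 178, 177]
100 [239, 240, 240, 240, 176, 172, 175, 177, 177, 176, 174, 174, 174, 174, 176, 174, 174, 165, 114, 139, 144, 131, 105, 106, 106, 106, 104, 105, 106, 103, 104, 105, 106, 103, 107, 98, 165, 176, 177, 175]
```

View pics/w4c.png

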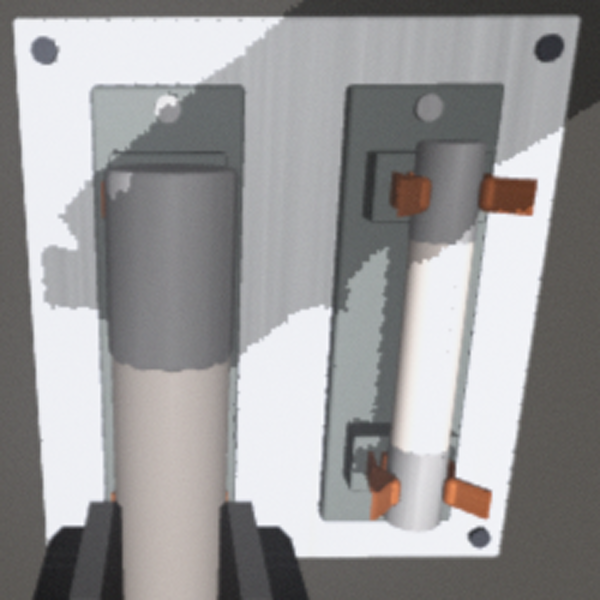

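Lateral alignment is within 1 mm. I'll make a small shift along the axis, then descend to just above first touch.

```bash
python3 -m creep '[[[-0.0015,0,0.015,0],[0,0,0.025,0],[0,0,0.025,0],[0,0,0.02,0],[0,0,0.015,0],[0,0,0.01,0],[0,0,0.005,0],[0,0,0,0],[0,0,0,0]]]'
python3 - <<'E'
from h import *
snap("wrist","w5");snap("scene","s5")
s=cv2.imread("pics/s5.png");cv2.imwrite("pics/s5c.png",cv2.resize(s[120:245,90:245],None,fx=4.8,fy=4.8,interpolation=2))
E
```

```text
clock: 7.82
ee_pos: [0.5226, -0.2888, 0.0538]
eef_rot: [[-0.972, -0.236, 0.001], [-0.236, 0.972, -0.0], [-0.0, -0.001, -1.0]]
wrist_force: [-0.6, 1.1, -0.6]
width: 0.231
```

View pics/s5c.png

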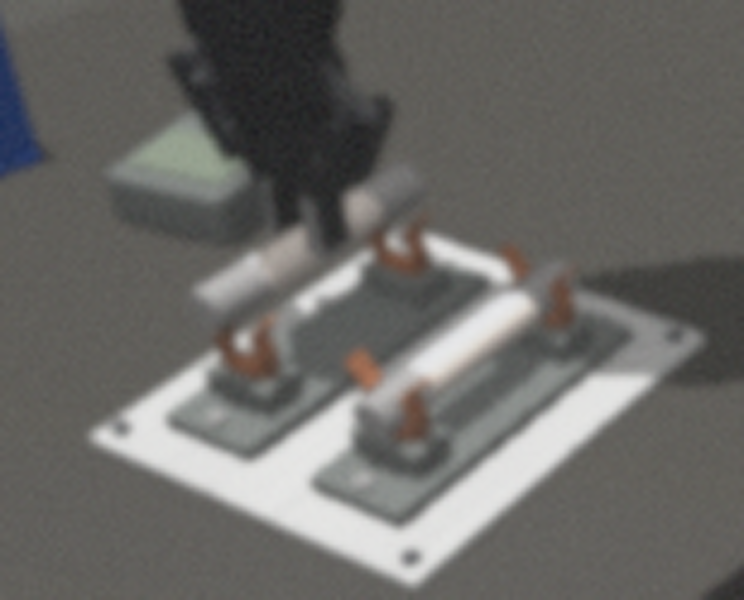

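View pics/w5.png

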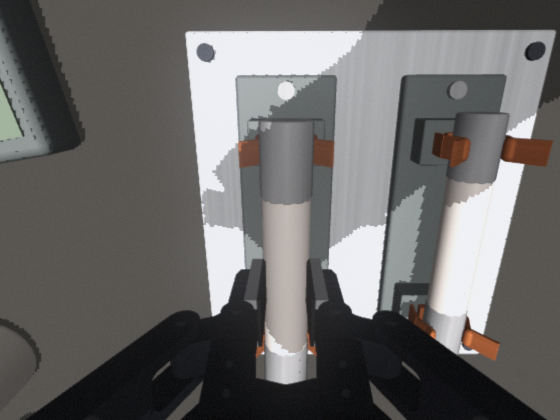

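The fuse (column 286) sits centred between the prongs (239 to 333). Now I press down in small steps.

```bash
python3 -m creep '[[[0,0,0.004,0],[0,0,0.003,0],[0,0,0.002,0],[0,0,0.002,0],[0,0,0.002,0],[0,0,0,0]]]'
```

```text
clock: 8.42
ee_pos: [0.523, -0.2891, 0.0413]
eef_rot: [[-0.972, -0.236, 0.002], [-0.236, 0.972, -0.001], [-0.002, -0.002, -1.0]]
wrist_force: [0.5, -0.3, 6.7]
width: 0.227
```

```bash
python3 -m creep '[[[0,0,0.002,0],[0,0,0.002,0],[0,0,0,0]]]'
```

```text
clock: 8.67
ee_pos: [0.5231, -0.2889, 0.037]
eef_rot: [[-0.972, -0.236, 0.002], [-0.236, 0.972, -0.001], [-0.002, -0.001, -1.0]]
wrist_force: [0.3, 0.2, 4.6]
width: 0.228
```

```bash
python3 -m creep '[[[0,0,0.002,0],[0,0,0.002,0],[0,0,0,0]]]'
```

```text
clock: 8.92
ee_pos: [0.5228, -0.2887, 0.0325]
eef_rot: [[-0.972, -0.236, 0.001], [-0.236, 0.972, -0.0], [-0.001, -0.001, -1.0]]
wrist_force: [2.2, -0.2, 2.6]
width: 0.231
```

Run:
```python
from h import *
o=readout.get_obs();print(o["wrist_force"],o["ft_torque"],o["ee_pos"])
snap("wrist","w6");snap("scene","s6")
s=cv2.imread("pics/s6.png");cv2.imwrite("pics/s6c.png",np.hstack([cv2.resize(s[120:245,90:245],None,fx=3.2,fy=3.2,interpolation=2),cv2.resize(cv2.imread("pics/w6.png")[70:400,200:440],None,fx=400/330,fy=400/330)]))
```

```text
[ 2.21719295 -0.15633565  2.59576149] [ 0.16885025 -0.3793754  -0.0771447 ] [ 0.52278883 -0.28869149  0.03252902]
```

View pics/s6c.png

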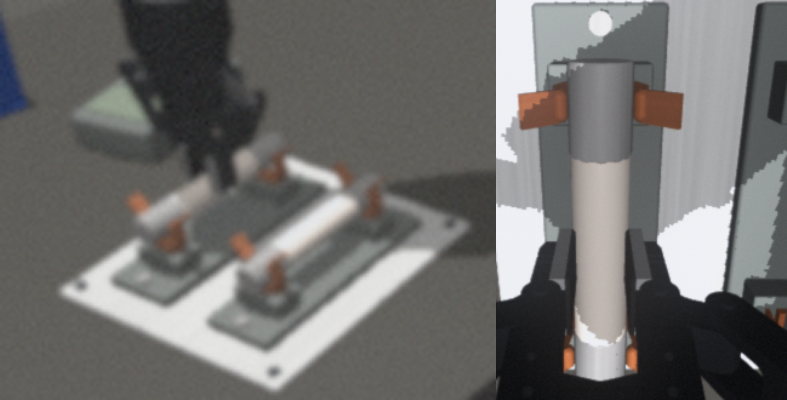

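```bash
python3 -m creep '[[[0,0,0.002,0],[0,0,0.002,0],[0,0,0,0]]]'
```

```text
clock: 9.27
ee_pos: [0.5219, -0.2884, 0.0274]
eef_rot: [[-0.972, -0.236, -0.001], [-0.236, 0.972, 0.001], [0.001, 0.001, -1.0]]
wrist_force: [1.6, -0.3, -1.9]
width: 0.223
```

```bash
python3 -m creep '[[[0,0,0.002,0],[0,0,0.001,0],[0,0,0,0]]]'
```

```text
clock: 9.52
ee_pos: [0.5218, -0.2884, 0.0246]
eef_rot: [[-0.972, -0.236, -0.001], [-0.236, 0.972, 0.001], [0.001, 0.001, -1.0]]
wrist_force: [0.7, -0.5, -3.6]
width: 0.228
```

The clips are now pulling the fuse in (force −3.6 N). I continue to the hard stop.

```bash
python3 -m creep '[[[0,0,0.001,0],[0,0,0.001,0],[0,0,0,0]]]'
```

```text
clock: 9.77
ee_pos: [0.5219, -0.2886, 0.0244]
eef_rot: [[-0.972, -0.236, 0.0], [-0.236, 0.972, -0.001], [0.0, -0.001, -1.0]]
wrist_force: [-5.1, 3.0, 12.8]
width: 0.226
```

```bash
python3 -m creep '[[[0,0,0.001,0],[0,0,0.001,0],[0,0,0,0]]]'
```

```text
clock: 10.02
ee_pos: [0.5219, -0.2886, 0.0242]
eef_rot: [[-0.972, -0.236, 0.001], [-0.236, 0.972, -0.002], [-0.001, -0.002, -1.0]]
wrist_force: [-9.6, 6.4, 29.1]
width: 0.224
```

Hard stop at TCP z 0.0242, 29 N. I take the push off and look.

```bash
python3 -m creep '[[[0,0,-0.002,0],[0,0,-0.0012,0],[0,0,0,0]]]'
python3 - <<'E'
from h import *
snap("wrist","w7");snap("scene","s7")
s=cv2.imread("pics/s7.png");cv2.imwrite("pics/s7c.png",np.hstack([cv2.resize(s[120:245,90:245],None,fx=3.2,fy=3.2,interpolation=2),cv2.resize(cv2.imread("pics/w7.png")[70:400,200:440],None,fx=400/330,fy=400/330)]))
E
```

```text
clock: 10.27
ee_pos: [0.5219, -0.2885, 0.0245]
eef_rot: [[-0.972, -0.236, -0.001], [-0.236, 0.972, 0.0], [0.001, 0.0, -1.0]]
wrist_force: [-4.4, 1.6, 4.5]
width: 0.229
```

View pics/s7c.png

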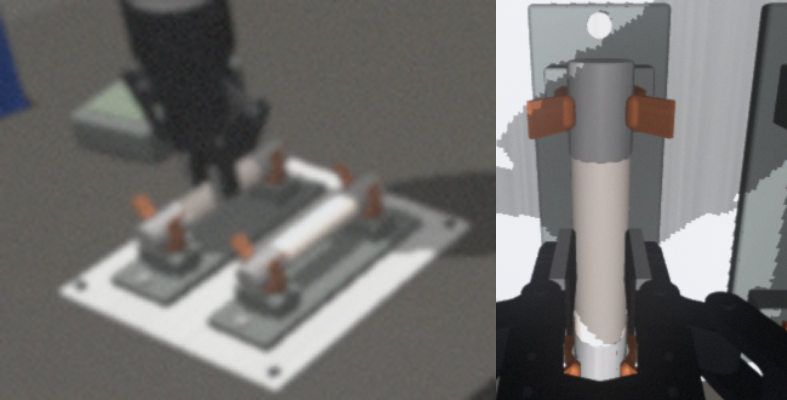

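Both ends look seated like the neighbouring fuse. Release and retreat.

```bash
python3 -m creep '[[[0,0,0,0],[0,0,0,0],[0,0,0,0],[0,0,0,0],[0,0,0,0]]]' 0.6
python3 -m creep '[[[0,0,-0.004,0],[0,0,-0.01,0],[0,0,-0.02,0],[0,0,-0.03,0],[0,0,-0.035,0],[0,0,-0.035,0],[0,0,-0.02,0],[0,0,0,0],[0,0,0,0]]]'
python3 - <<'E'
from h import *
im,m=snap("wrist","w8");snap("scene","s8")
s=cv2.imread("pics/s8.png");cv2.imwrite("pics/s8c.png",np.hstack([cv2.resize(s[130:245,90:245],None,fx=3.2,fy=3.2,interpolation=2),cv2.resize(im[30:310,200:430],None,fx=368/280,fy=368/280)]))
print([proj(m,X).round(1) for X in ([.5215,-.289,.048],)])
E
```

```text
clock: 10.78
ee_pos: [0.5223, -0.2887, 0.0243]
eef_rot: [[-0.972, -0.236, 0.0], [-0.236, 0.972, -0.0], [-0.0, -0.0, -1.0]]
wrist_force: [-0.1, 0.3, 0.2]
width: 0.602
clock: 11.53
ee_pos: [0.5227, -0.2889, 0.1805]
eef_rot: [[-0.972, -0.236, 0.003], [-0.236, 0.972, -0.002], [-0.002, -0.003, -1.0]]
wrist_force: [-0.3, -0.1, -0.6]
width: 0.601
[array([286.1, 188.9])]
```

View pics/s8c.png

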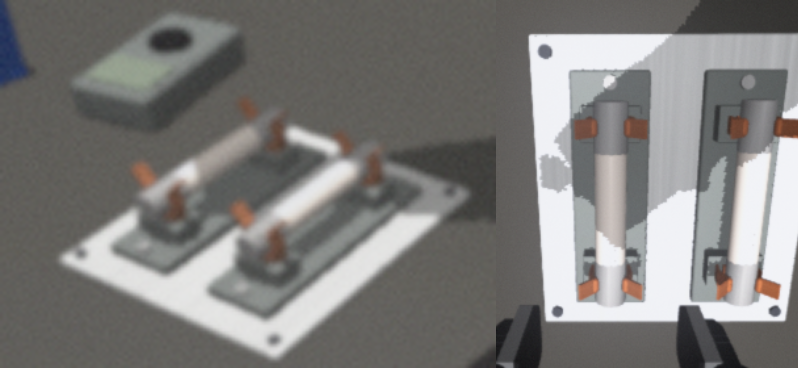

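View pics/w8.png

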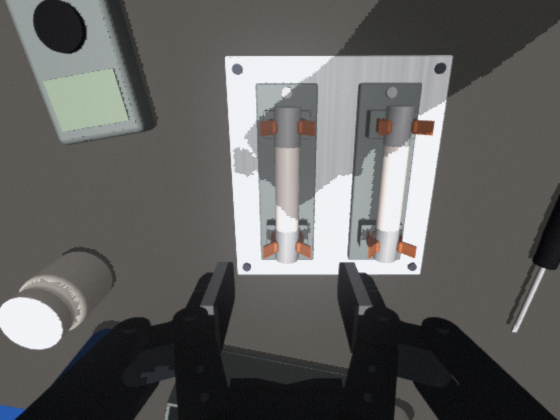

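The fitted fuse (287,108 to 262) matches its neighbour (390,106 to 262): same apparent size, with the clips closed over both caps. The hand is clear, so I hand in.

Run:
```python
from workcell import ctrl
print(ctrl.hand_in())
```

```text
the job is handed in; nothing more can be done
None
```

The long fuse is fitted in the empty pair of clips and the job was handed in at about 11.6 s. I lifted it from the tray, laid it across the clips and pressed it straight down to the hard stop. Then I took the push off, opened the gripper and backed away about 156 mm.

**Seating:** The force went slightly negative as the clips pulled the fuse in, then rose at the stop. The highest reading was about 29 N upward, at TCP z 0.0242, which matches a fuse centre of 48 mm. In the last wrist and scene pictures both end caps sit in their clips just like the neighbouring fuse. There was no load on the wrist after release.

**Not as expected:**
- **Clip peak:** I never saw the 10–20 N peak on the way down. The readings between steps showed at most about 7 N before the snap.
- **First grip:** It closed narrower than the tube should allow (opening 0.19), so I regripped about 6 mm lower before lifting. The opening was then about 0.23–0.25, still a little under the 0.28 I expected, but the fuse did not visibly slip.

**Short fuse:** It was last seen in its rest while I was carrying the long one, and I did not go near the tray after that.

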